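Nest the deburred hardware cups in the parts drawer

ROBOT

A 7-joint arm with a two-finger parallel gripper is mounted at the origin on the work surface. World frame = base frame: x ahead of the robot, y to its left, z up, the work surface at z = 0. Lengths are in m, angles in degrees, forces in N, time in s.
With the tool pointing down it reaches from about 0.425 to 0.875 m from the base axis. Payload 4.7 kg.
Tool frame: the origin (TCP) lies on the centre line of the jaws, within the pads' length; the fingertips stand 17 mm ahead of it and the grasp point (between the pads) lies 2 mm behind it; z points along the fingers, x is the direction in which the jaws open and shut, and the axes are right-handed (so a half turn about z gives the same grasp; the last joint's range is limited). The gripper opens to 87 mm and grips with 3 to 60 N. Pads are 19 mm wide; open, the fingers measure 117 mm over their backs; the gripper's body (75 mm by 190 mm) begins 51 mm behind the grasp point.
Start: joints at [-74.651, 18.392, -4.016, 83.108, 1.295, 78.541, -3.26], TCP at [0.163, 0.629, 0.24] pointing down, gripper open.
Joint ranges: [-163.93, 163.93], [-17.29, 119.83], [-79.2, 71.16], [3.27, 140.29], [-89.18, 269.18], [5.43, 117.66], [-154.24, 154.24]. Speed limits (degrees/s): [147.25, 147.25, 180, 180, 180, 180, 180].

INTERFACE

Orientations are given as a 3x3 rotation matrix whose columns are the frame's x, y, z axes.
In Python, from station import arm gives the robot as it stands. The module is installed in compiled form; this text tells all that it offers.
- The arm moves only by the tool carry_out, never from a script. Its argument "increments" is a list of rows, each an object of numbers: "tx", "ty", "tz": the shift along the tool's x, y, z in m; "ax", "ay", "az": the turn, a rotation vector about the tool's x, y, z in degrees. A call has 1 to 20 rows; each row shifts and turns the commanded pose from where the row before left it, along the tool's axes as they then stand; what a row does not reach is not made up. A row lasts 1/8 s, in which the tool goes at most 62.5 mm and 10.7 degrees, less where a joint would pass 70% of its speed; a pose out of reach is approached as far as the arm can. A call is refused whole if a number of a shift passes 0.0625 or a number of a turn 10.7, either way. A call with a gripper value outside its range is refused whole. "jaw" is the opening, from -1 (shut) to 1 (fully open), set as the call begins (left out, the last holds). The fingers move at their own pace and stop on an object; "force" is the grip in N (left out, the last holds). Time passes only in rows, so rows that do not move let the fingers close. It gives the time, the measured TCP pose, the force and the opening at its end, in the units of the state.
- arm.get_obs(): the state, without advancing time (a new reading comes with each control period).
- arm.camera(name): name is "scene" or "top" or "wrist"; returns a dict with "pixels" (480x640x3 uint8, red, green, blue), "intrinsics" (3x3 intrinsics, pixels), "R" (3x3) and "t" (3): a world point X has camera coordinates R X + t; the wrist camera has in their place "hand_eye" (4x4, takes a point from camera to tool coordinates, whose origin is the TCP and whose axes are the tool frame's). Camera axes: x right, y down, z forward; pixel columns grow to the right and rows downward; lengths in m; the calibration is good to about 2 mm. A picture is of the moment at which its call begins: read the wrist's pose just before it. There is no depth.
- arm.hand_in(): hands the job in, once; it reports no verdict.
The state is a dict: "t": time; "joint_pos": joint angles; "joint_vel": joint speeds; "tau": joint torques, N m; "tcp_pos": TCP position; "orientation": TCP orientation; "force": force on the tool from outside, world axes, zero at the start; "moment": the same for the moment, N m; "grip_width": finger opening in m.
Only numpy, scipy, OpenCV 4.12 (cv2) and the standard library are available. Lean on these libraries where they do the work, as an engineer would, in place of code of your own. Each camera call takes 0.05 s, during which the arm holds its last target. There are 200 camera calls.

TASK

Collect the three aluminium hardware cups from the deburring machine's catch tray and nest them, upright and fully home, into the largest cup, which stands in the parts drawer, so that all four make one stack going from the largest at the bottom to the smallest on top. Leave the bottom cup standing where it is in its compartment, set the cups down without dropping them, and do not shift or tip the tubes, hardware, bottle and tin standing around.

Things in the scene. Friction and masses are not known exactly. Their poses are not given: they have to be found in the camera images.
- cup_base: Bare-aluminium cup, mouth up, no handle. Rim diameter 75 mm, foot 57, height 58; widens up to 36 mm height, then an upright straight band to the rim. Wall 2.5 mm, solid base 28 mm thick. Origin: centre of underside, z up. Loose in one drawer compartment; 0.42 kg; bottom of the stack. Each nested cup rests on the inner floor below it, its underside 28 mm above the underside of that cup; side play about 3 mm.
- cup_large: Bare-aluminium cup, mouth up, no handle. Rim diameter 66 mm, foot 48, height 58; widens up to 36 mm height, then an upright straight band to the rim. Wall 2.5 mm, solid base 28 mm thick. Origin: centre of underside, z up. Loose among the things in the catch tray; 0.2 to 0.45 kg. Nests in cup_base.
- cup_medium: Bare-aluminium cup, mouth up, no handle. Rim diameter 57 mm, foot 39, height 58; widens up to 36 mm height, then an upright straight band to the rim. Wall 2.5 mm, solid base 28 mm thick. Origin: centre of underside, z up. Loose among the things in the catch tray; 0.15 to 0.35 kg. Nests in cup_large.
- cup_small: Bare-aluminium cup, mouth up, no handle. Rim diameter 48 mm, foot 30, height 58; widens up to 36 mm height, then an upright straight band to the rim. Wall 2.5 mm, solid base 28 mm thick. Origin: centre of underside, z up. Loose among the things in the catch tray; 0.12 to 0.26 kg. Nests in cup_medium.
- sleeve: Bystander in the catch tray: straight aluminium tube standing on end, open at both ends, outside diameter 48 mm, bore 38 mm, 58 mm high. Origin: centre of its underside.
- bolt: Bystander in the catch tray: large steel hexagon bolt standing on its head (head 42 mm over corners, 15 mm thick; 22 mm shank up to 60 mm). Origin: centre of its underside.
- socket: Bystander in the catch tray: dark steel wrench socket standing on end, mouth up, 44 mm diameter (38 mm at the foot), 55 mm high. Origin: centre of its underside.
- big_sleeve: Bystander in the drawer: straight aluminium tube standing on end, open at both ends, outside diameter 75 mm, bore 62 mm, 58 mm high; it has no bottom and is not a cup. Origin: centre of its underside.
- nut: Bystander in the drawer: large steel flanged hexagon nut lying flat, 72 mm over the flange, 34 mm high. Origin: centre of its underside.
- bush: Bystander in the drawer: steel flanged bush, flange 72 mm diameter, 42 mm high. Origin: centre of its underside.
- bottle: Bystander on the bench between tray and drawer: closed white plastic bottle, 56 mm diameter, 160 mm high, upright. Origin: centre of its underside.
- tin: Bystander on the bench between tray and drawer: closed dark steel tin, 58 mm diameter, 110 mm high, upright. Origin: centre of its underside.
- tray: Fixed dark steel catch tray, 210 mm (x) by 290 mm (y), lip 20 mm high, floor 4 mm thick. Origin: centre of its underside, z up; contents stand 4 mm above it. A chute up to 45 mm high joins its +y end to the deburring machine, a grey box 270 x 230 mm, 207 mm high with its round lid (knob to 221 mm), near face 210 mm from the origin along +y; it moves with the tray.
- drawer: Fixed lift-out steel parts drawer, 236 x 236 mm, walls and cross dividers 50 mm high (front plate at -x 60 mm high), floor and walls 4 mm thick; four equal open compartments centred 58 mm either side of its middle along x and y. Origin: centre of its underside, z up; contents stand 4 mm above it.

How it is judged (in metres and radians):
At the end, for the whole second after the job is handed in: Large cup in base cup, medium in large, small in medium: each underside 25 to 31 mm above that of the cup below, within 7 mm of its axis, tilted under 0.08 rad, at rest (under 20 mm/s); base cup upright (0.06 rad), at rest, within 30 mm of its start (distance of cup_base from where it was at the start of the episode below 0.03 m and angle between cup_base's own z axis and vertical below 0.06 rad and linear speed of each of cup_base, cup_large, cup_medium, cup_small below 0.02 m/s and z of cup_large in the frame of cup_base between 0.025 and 0.031 m and horizontal distance between cup_large and cup_base below 0.007 m and angle between each of cup_large, cup_medium, cup_small's own z axis and vertical below 0.08 rad and z of cup_medium in the frame of cup_large between 0.025 and 0.031 m and horizontal distance between cup_medium and cup_large below 0.007 m and z of cup_small in the frame of cup_medium between 0.025 and 0.031 m and horizontal distance between cup_small and cup_medium below 0.007 m); the robot touches nothing.
It fails at once if the sleeve, bolt or socket in the tray is shifted by more than 40 mm or tipped over (distance of any of sleeve, bolt, socket from where it was at the start of the episode above 0.04 m or angle between any of sleeve, bolt, socket's own z axis and vertical above 0.5 rad).
It fails at once if the big sleeve, nut or bush in the drawer is shifted by more than 40 mm or tipped over (distance of any of big_sleeve, nut, bush from where it was at the start of the episode above 0.04 m or angle between any of big_sleeve, nut, bush's own z axis and vertical above 0.5 rad).
It fails at once if the bottle or tin is shifted by more than 40 mm or tipped over (distance of any of bottle, tin from where it was at the start of the episode above 0.04 m or angle between any of bottle, tin's own z axis and vertical above 0.5 rad).
It fails at once if a cup is dropped: it moves faster than 0.7 m/s (a fall of 25 mm) with nothing touching it ((linear speed of cup_large above 0.7 m/s and contact force between cup_large and anything else below 0.1 N) or (linear speed of cup_medium above 0.7 m/s and contact force between cup_medium and anything else below 0.1 N) or (linear speed of cup_small above 0.7 m/s and contact force between cup_small and anything else below 0.1 N)).
It also fails if it takes over 72 s, if anything falls off the work surface, if the arm or the gripper's body presses on something with over 40 N, if the wrist force passes 120 N, or if a joint passes its speed limit or range.

## Working session

There is one attempt and no reset: what is moved stays moved. The work goes in short steps, Python scripts to look and compute and a tool call to move; the robot and the scene stay as the last step left them, time stands still between calls to the robot, and variables do not carry over. Pictures are saved under pics/ and viewed, about 8 in all and at most 12, crops included, and the job is handed in when it is done.

Besides the shell and the picture viewer there is one more tool, called after "Call:" by a JSON object that holds its "fn" and its "kwargs". carry_out: Moves the arm, as the interface text tells. Its arguments: {"type":"object","properties":{"increments":{"type":"array"},"jaw":{"type":"number"},"force":{"type":"number"}},"required":["increments"]}

```bash
mkdir -p pics; python3 - <<'E'
from station import arm
import cv2,numpy as np
o=arm.get_obs()
print(o['t'],o['tcp_pos'],np.round(o['orientation'],3),o['grip_width'],o['force'])
for n in ['top','scene']:
    c=arm.camera(n); cv2.imwrite(f'pics/{n}0.png',c['pixels'][:,:,::-1])
    print(n,np.array(c['intrinsics']).round(1).tolist(),np.array(c['R']).round(3).tolist(),np.array(c['t']).round(3).tolist())
E
```

```text
0.0 [0.16312364 0.62867587 0.2384682 ] [[ 0.251  0.968 -0.   ]
 [ 0.968 -0.251 -0.002]
 [-0.002  0.    -1.   ]] 0.08724821316708317 [0.87625677 0.23264161 0.13959655]
top [[558.9, 0.0, 314.0], [0.0, 558.9, 239.0], [0.0, 0.0, 1.0]] [[-0.081, -0.997, 0.001], [-0.975, 0.079, -0.206], [0.205, -0.017, -0.979]] [0.041, 0.536, 0.915]
scene [[544.9, 0.0, 317.7], [0.0, 544.9, 239.7], [0.0, 0.0, 1.0]] [[-0.125, 0.992, -0.017], [0.74, 0.082, -0.667], [-0.661, -0.096, -0.744]] [0.078, -0.371, 1.41]
```

View pics/top0.png

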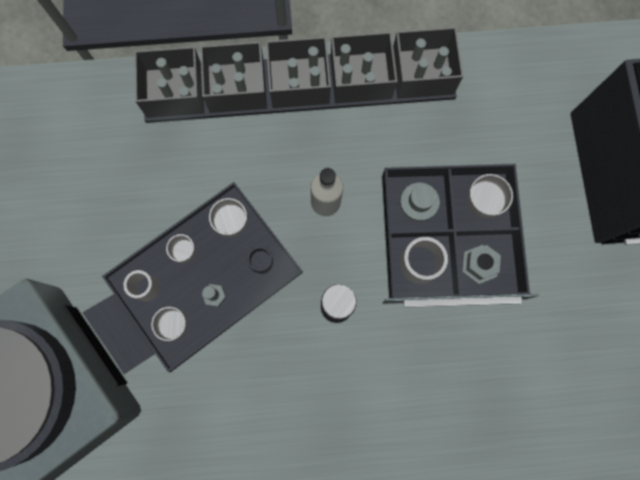

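View pics/scene0.png

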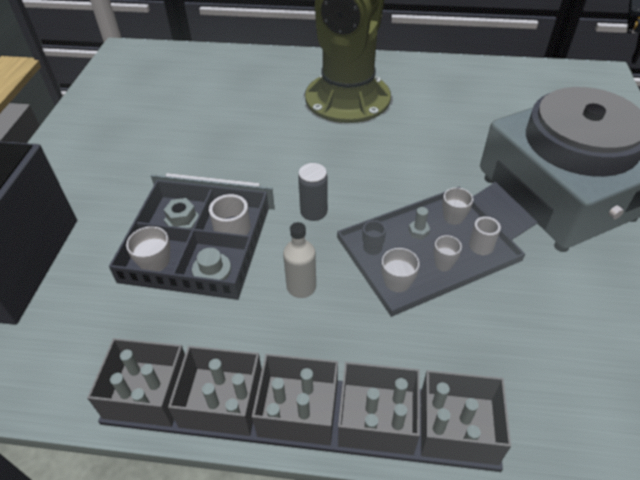

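Top view: the tray holds the large cup (228,217), the small cup (180,248), the medium cup (168,324), the sleeve with a dark bore (137,285), the bolt (213,294) and the socket (261,260). In the drawer the base cup is at (490,195), with a bright floor, and the big sleeve at (426,258). The bottle and tin stand between tray and drawer. The scene view agrees with this.

```bash
cat > h.py <<'E'
import cv2,numpy as np
from scipy.optimize import least_squares
def plane(c,uv,z):
    K,R,t=(np.array(c[k]) for k in('intrinsics','R','t'))
    C=-R.T@t; uv=np.atleast_2d(uv).astype(float)
    d=np.c_[uv,np.ones(len(uv))]@np.linalg.inv(K).T@R
    return (C+d*((z-C[2])/d[:,2])[:,None])[:,:2],C
def contour(img,u,v,w):
    x0,y0=int(u-w),int(v-w)
    g=cv2.cvtColor(img[y0:y0+2*w,x0:x0+2*w],cv2.COLOR_RGB2GRAY)
    g=cv2.resize(g,None,fx=4,fy=4,interpolation=cv2.INTER_CUBIC)
    th,m=cv2.threshold(g,0,255,cv2.THRESH_OTSU)
    cs,_=cv2.findContours(m,cv2.RETR_EXTERNAL,cv2.CHAIN_APPROX_NONE)
    cs=[k for k in cs if cv2.pointPolygonTest(cv2.convexHull(k),(4.*w,4.*w),False)>0]
    k=max(cs,key=cv2.contourArea)[:,0]
    return (k+.5)/4-.5+[x0,y0],th
def circ(c,u,v,w,z,r):
    k,th=contour(c['pixels'],u,v,w)
    P,C=plane(c,k,z); p=P.mean(0)
    for _ in range(4):  # keep the rim's far side only
        d=p-C[:2]; d/=np.linalg.norm(d)
        q=P-p; s=(q@d)/np.linalg.norm(q,axis=1)>0.1
        f=lambda a:np.hypot(*(P[s]-a[:2]).T)-a[2]
        fr=least_squares(f,[*p,r],loss='soft_l1',f_scale=.001).x
        g=lambda a:np.hypot(*(P[s]-a).T)-r
        p=least_squares(g,p,loss='soft_l1',f_scale=.001).x
    return p,fr[2],np.std(g(p)),th
E
python3 - <<'E'
from h import *
from station import arm
L={'large':(228,217,402,268,.033,.062),'small':(180,248,448,252,.024,.062),'medium':(168,324,457,205,.0285,.062),'sleeve':(137,285,486,234,.024,.062),
'base':(490,195,150,248,.0375,.062),'bigsl':(426,258,229,214,.0375,.062)}
ct,cs=arm.camera('top'),arm.camera('scene')
for n,(u,v,a,b,r,z) in L.items():
    for nm,c,x,y in(('top',ct,u,v),('scene',cs,a,b)):
        try:
            p,fr,s,th=circ(c,x,y,28,z,r); print(n,nm,p.round(4),'r',round(fr,4),'exp',r,'std',round(s,4),th)
        except Exception as e: print(n,nm,e)
for n,uv,z in(('bolt',(213,292),.064),('socket',(261,260),.059),('bottle',(328,177),.16),('tin',(339,302),.11),('nut',(485,262),.038),('bush',(421,198),.046),
 ('trayc',(235,184),.02),('trayc',(300,272),.02),('trayc',(170,370),.02),('trayc',(105,277),.02),('drw',(386,168),.05),('drw',(515,165),.05),('drw',(525,296),.05)):
    print(n,plane(ct,uv,z)[0].round(3))
E
```

```text
large top [0.5896 0.1442] r 0.033 exp 0.033 std 0.0002 115.0
large scene [0.5934 0.1428] r 0.0324 exp 0.033 std 0.0004 137.0
small top [0.5409 0.229 ] r 0.0244 exp 0.024 std 0.0003 109.0
small scene [0.543  0.2276] r 0.0242 exp 0.024 std 0.0003 120.0
medium top [0.4127 0.2522] r 0.0283 exp 0.0285 std 0.0002 118.0
medium scene [0.3761 0.2756] r 0.2126 exp 0.0285 std 0.0081 121.0
sleeve top [0.4839 0.3031] r 0.0245 exp 0.024 std 0.0002 104.0
sleeve scene [0.4859 0.3018] r 0.0247 exp 0.024 std 0.0004 109.0
base top [ 0.5914 -0.3188] r 0.0374 exp 0.0375 std 0.0003 113.0
base scene [ 0.5957 -0.3193] r 0.0375 exp 0.0375 std 0.0005 125.0
bigsl top [ 0.4882 -0.191 ] r 0.0374 exp 0.0375 std 0.0002 111.0
bigsl scene [ 0.4911 -0.1921] r 0.038 exp 0.0375 std 0.0003 98.0
bolt [[0.459 0.175]]
socket [[0.508 0.091]]
bottle [[ 0.614 -0.031]]
tin [[ 0.42  -0.033]]
nut [[ 0.476 -0.299]]
bush [[ 0.599 -0.199]]
trayc [[0.66  0.133]]
trayc [[0.487 0.026]]
trayc [[0.336 0.262]]
trayc [[0.507 0.372]]
drw [[ 0.658 -0.142]]
drw [[ 0.645 -0.374]]
drw [[ 0.41  -0.355]]
```

Every fitted radius matches its cup. The two cameras differ by a common bias of about 3 mm in x, so I'm averaging them. First I go up and over the machine to above the large cup.

Call:
{"fn": "carry_out", "kwargs": {"increments": [{"tz":-0.04},{"tz":-0.04},{"tz":-0.04},{"tx":-0.0226,"ty":0.0335},{"tx":-0.0226,"ty":0.0335},{"tx":-0.0226,"ty":0.0335},{"tx":-0.0226,"ty":0.0335},{"tx":-0.0226,"ty":0.0335},{"tx":-0.0226,"ty":0.0335},{"tx":-0.0226,"ty":0.0335},{"tx":-0.0226,"ty":0.0335},{"tx":-0.0226,"ty":0.0335},{"tx":-0.0226,"ty":0.0335},{"tx":-0.0226,"ty":0.0335},{"tx":-0.0226,"ty":0.0335},{"tx":-0.0226,"ty":0.0335},{"tx":-0.0226,"ty":0.0335},{"tx":-0.0226,"ty":0.0335},{"tx":-0.0226,"ty":0.0335}], "jaw": 1}}

```text
invalid input at $.increments[0]: expected keys tx, ty, tz, ax, ay, az
```

```bash
cat > go.py <<'E'
import sys,numpy as np
from station import arm
o=arm.get_obs(); R=np.array(o['orientation']); p=np.array(o['tcp_pos'])
print('t',round(o['t'],2),'p',p.round(4),'xaxis',R[:,0].round(3),'z',R[:,2].round(3),'F',np.round(o['force'],1),'w',round(o['grip_width'],4),'q7',np.round(o['joint_pos'],0))
if len(sys.argv)>3: print('tool delta',(R.T@(np.array(list(map(float,sys.argv[1:4])))-p)).round(4))
E
python3 go.py .5915 .1435 .2
python3 - <<'E'
from station import arm
import cv2
c=arm.camera('wrist');cv2.imwrite('pics/w1.png',c['pixels'][:,:,::-1]);print(c['intrinsics'],c['hand_eye'])
E
```

```text
t 0.2 p [0.1631 0.6289 0.2389] xaxis [ 0.251  0.968 -0.001] z [-0.    -0.001 -1.   ] F [-0.8 -0.2 -0.5] w 0.087 q7 [-75.  18.  -4.  83.   1.  79.  -3.]
tool delta [-0.3622  0.5365  0.0394]
[[412.98601945   0.         313.54416147]
 [  0.         412.98601945 244.16814676]
 [  0.           0.           1.        ]] [[ 9.99998825e-01  1.15668174e-04 -1.52847140e-03 -1.08409357e-03]
 [ 3.43499474e-04  9.54879009e-01  2.96994882e-01 -8.13532336e-02]
 [ 1.49385811e-03 -2.96995058e-01  9.54877848e-01 -1.45348836e-01]
 [ 0.00000000e+00  0.00000000e+00  0.00000000e+00  1.00000000e+00]]
```

View pics/w1.png

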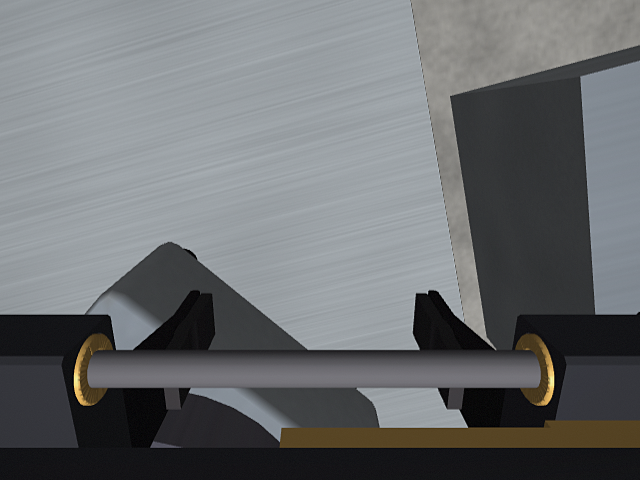

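The move was refused because every row needs all six keys, so that wrist picture (view 3) only shows the start pose, with the bench and the machine's corner between the fingers. I'm sending the move again.

Call:
{"fn": "carry_out", "kwargs": {"increments": [{"tx":0,"ty":0,"tz":-0.04,"ax":0,"ay":0,"az":0},{"tx":0,"ty":0,"tz":-0.04,"ax":0,"ay":0,"az":0},{"tx":0,"ty":0,"tz":-0.04,"ax":0,"ay":0,"az":0},{"tx":-0.0226,"ty":0.0335,"tz":0,"ax":0,"ay":0,"az":0},{"tx":-0.0226,"ty":0.0335,"tz":0,"ax":0,"ay":0,"az":0},{"tx":-0.0226,"ty":0.0335,"tz":0,"ax":0,"ay":0,"az":0},{"tx":-0.0226,"ty":0.0335,"tz":0,"ax":0,"ay":0,"az":0},{"tx":-0.0226,"ty":0.0335,"tz":0,"ax":0,"ay":0,"az":0},{"tx":-0.0226,"ty":0.0335,"tz":0,"ax":0,"ay":0,"az":0},{"tx":-0.0226,"ty":0.0335,"tz":0,"ax":0,"ay":0,"az":0},{"tx":-0.0226,"ty":0.0335,"tz":0,"ax":0,"ay":0,"az":0},{"tx":-0.0226,"ty":0.0335,"tz":0,"ax":0,"ay":0,"az":0},{"tx":-0.0226,"ty":0.0335,"tz":0,"ax":0,"ay":0,"az":0},{"tx":-0.0226,"ty":0.0335,"tz":0,"ax":0,"ay":0,"az":0},{"tx":-0.0226,"ty":0.0335,"tz":0,"ax":0,"ay":0,"az":0},{"tx":-0.0226,"ty":0.0335,"tz":0,"ax":0,"ay":0,"az":0},{"tx":-0.0226,"ty":0.0335,"tz":0,"ax":0,"ay":0,"az":0},{"tx":-0.0226,"ty":0.0335,"tz":0,"ax":0,"ay":0,"az":0},{"tx":-0.0226,"ty":0.0335,"tz":0,"ax":0,"ay":0,"az":0},{"tx":0,"ty":0,"tz":0,"ax":0,"ay":0,"az":0}], "jaw": 1}}

```text
t: 2.75
tcp_pos: [0.5928, 0.1404, 0.3591]
orientation: [[0.258, 0.966, 0.0], [0.966, -0.258, -0.002], [-0.002, 0.001, -1.0]]
force: [0.5, -0.2, -0.3]
grip_width: 0.0871
```

```bash
python3 go.py .5915 .1435 .16
```

```text
t 2.75 p [0.5928 0.1404 0.3591] xaxis [ 0.258  0.966 -0.002] z [ 0.    -0.002 -1.   ] F [ 0.5 -0.2 -0.3] w 0.0871 q7 [-35.  12.  24.  79.  -5.  90.  63.]
tool delta [ 0.0032 -0.0022  0.1991]
```

Works well. Going down to z=0.16, then checking the cup's position with the wrist camera.

Call:
{"fn": "carry_out", "kwargs": {"increments": [{"tx":0.003,"ty":-0.002,"tz":0.04,"ax":0,"ay":0,"az":0},{"tx":0,"ty":0,"tz":0.04,"ax":0,"ay":0,"az":0},{"tx":0,"ty":0,"tz":0.04,"ax":0,"ay":0,"az":0},{"tx":0,"ty":0,"tz":0.04,"ax":0,"ay":0,"az":0},{"tx":0,"ty":0,"tz":0.04,"ax":0,"ay":0,"az":0},{"tx":0,"ty":0,"tz":0,"ax":0,"ay":0,"az":0},{"tx":0,"ty":0,"tz":0,"ax":0,"ay":0,"az":0}]}}

```text
t: 3.62
tcp_pos: [0.5908, 0.1488, 0.1613]
orientation: [[0.25, 0.968, 0.002], [0.968, -0.25, 0.001], [0.001, 0.002, -1.0]]
force: [0.8, 0.4, 0.5]
grip_width: 0.0873
```

```bash
python3 go.py .5915 .1435 .057; cat > wr.py <<'E'
import sys,cv2,numpy as np
from station import arm
o=arm.get_obs(); T=np.eye(4);T[:3,:3]=o['orientation'];T[:3,3]=o['tcp_pos']
c=arm.camera('wrist');M=T@np.array(c['hand_eye']);c['R']=M[:3,:3].T;c['t']=-M[:3,:3].T@M[:3,3]
img=c['pixels'][:,:,::-1].copy()
x,y,z,r=map(float,sys.argv[2:6])
a=np.linspace(0,2*np.pi,90)
P=np.c_[x+r*np.cos(a),y+r*np.sin(a),0*a+z]@c['R'].T+c['t'];q=P@np.array(c['intrinsics']).T;q=q[:,:2]/q[:,2:]
cv2.polylines(img,[q.round().astype(int)],True,(0,0,255),1)
cv2.imwrite(sys.argv[1],img);np.savez('w.npz',**c)
E
python3 wr.py pics/w2.png .5915 .1435 .062 .033
```

```text
t 3.62 p [0.5908 0.1488 0.1613] xaxis [0.25  0.968 0.001] z [ 0.002  0.001 -1.   ] F [0.8 0.4 0.5] w 0.0873 q7 [-35.  17.  22.  96.  -7.  69.  64.]
tool delta [-0.0051  0.0019  0.1043]
```

View pics/w2.png

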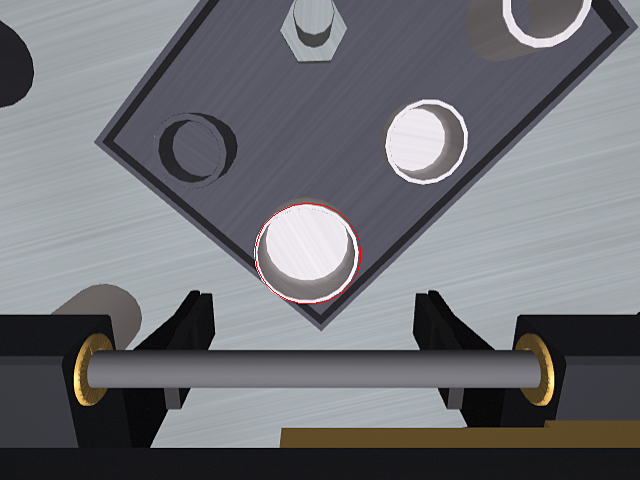

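View 4: the predicted rim (red, centred about (306,254)) lies on the large cup's rim to within about 1 mm. I go down and grip.

Call:
{"fn": "carry_out", "kwargs": {"increments": [{"tx":-0.005,"ty":0.002,"tz":0.02,"ax":0,"ay":0,"az":0},{"tx":0,"ty":0,"tz":0.03,"ax":0,"ay":0,"az":0},{"tx":0,"ty":0,"tz":0.03,"ax":0,"ay":0,"az":0},{"tx":0,"ty":0,"tz":0.024,"ax":0,"ay":0,"az":0},{"tx":0,"ty":0,"tz":0,"ax":0,"ay":0,"az":0},{"tx":0,"ty":0,"tz":0,"ax":0,"ay":0,"az":0}]}}

```text
t: 4.42
tcp_pos: [0.5923, 0.1431, 0.0578]
orientation: [[0.251, 0.968, 0.003], [0.968, -0.251, 0.001], [0.002, 0.003, -1.0]]
force: [0.2, 0.0, 0.1]
grip_width: 0.087
```

Call:
{"fn": "carry_out", "kwargs": {"increments": [{"tx":0,"ty":0,"tz":0,"ax":0,"ay":0,"az":0},{"tx":0,"ty":0,"tz":0,"ax":0,"ay":0,"az":0},{"tx":0,"ty":0,"tz":0,"ax":0,"ay":0,"az":0},{"tx":0,"ty":0,"tz":0,"ax":0,"ay":0,"az":0},{"tx":0,"ty":0,"tz":0,"ax":0,"ay":0,"az":0},{"tx":0,"ty":0,"tz":0,"ax":0,"ay":0,"az":0}], "jaw": -1, "force": 30}}

```text
t: 5.18
tcp_pos: [0.5912, 0.1431, 0.0562]
orientation: [[0.251, 0.968, 0.001], [0.968, -0.251, 0.001], [0.001, 0.001, -1.0]]
force: [-1.4, 1.5, 5.7]
grip_width: 0.065
```

```bash
python3 go.py .5935 -.319 .25
```

```text
t 5.17 p [0.5912 0.1431 0.0562] xaxis [0.251 0.968 0.001] z [ 0.001  0.001 -1.   ] F [-1.4  1.5  5.7] w 0.065 q7 [-34.  23.  21. 101. -10.  58.  67.]
tool delta [-0.4466  0.1183 -0.1942]
```

Gripped, width 65 mm as expected. I lift and carry it over to the drawer.

Call:
{"fn": "carry_out", "kwargs": {"increments": [{"tx":0,"ty":0,"tz":-0.015,"ax":0,"ay":0,"az":0},{"tx":0,"ty":0,"tz":-0.035,"ax":0,"ay":0,"az":0},{"tx":0,"ty":0,"tz":-0.036,"ax":0,"ay":0,"az":0},{"tx":0,"ty":0,"tz":-0.036,"ax":0,"ay":0,"az":0},{"tx":0,"ty":0,"tz":-0.036,"ax":0,"ay":0,"az":0},{"tx":0,"ty":0,"tz":-0.036,"ax":0,"ay":0,"az":0},{"tx":0,"ty":0,"tz":0,"ax":0,"ay":0,"az":0}]}}

```text
t: 6.05
tcp_pos: [0.5921, 0.1422, 0.2524]
orientation: [[0.252, 0.968, 0.005], [0.968, -0.252, 0.001], [0.002, 0.004, -1.0]]
force: [0.6, 0.0, -4.8]
grip_width: 0.065
```

Call:
{"fn": "carry_out", "kwargs": {"increments": [{"tx":-0.016,"ty":0.004,"tz":0,"ax":0,"ay":0,"az":0},{"tx":-0.032,"ty":0.0085,"tz":0,"ax":0,"ay":0,"az":0},{"tx":-0.032,"ty":0.0085,"tz":0,"ax":0,"ay":0,"az":0},{"tx":-0.032,"ty":0.0085,"tz":0,"ax":0,"ay":0,"az":0},{"tx":-0.032,"ty":0.0085,"tz":0,"ax":0,"ay":0,"az":0},{"tx":-0.032,"ty":0.0085,"tz":0,"ax":0,"ay":0,"az":0},{"tx":-0.032,"ty":0.0085,"tz":0,"ax":0,"ay":0,"az":0},{"tx":-0.032,"ty":0.0085,"tz":0,"ax":0,"ay":0,"az":0},{"tx":-0.032,"ty":0.0085,"tz":0,"ax":0,"ay":0,"az":0},{"tx":-0.032,"ty":0.0085,"tz":0,"ax":0,"ay":0,"az":0},{"tx":-0.032,"ty":0.0085,"tz":0,"ax":0,"ay":0,"az":0},{"tx":-0.032,"ty":0.0085,"tz":0,"ax":0,"ay":0,"az":0},{"tx":-0.032,"ty":0.0085,"tz":0,"ax":0,"ay":0,"az":0},{"tx":-0.032,"ty":0.0085,"tz":0,"ax":0,"ay":0,"az":0},{"tx":-0.0146,"ty":0.004,"tz":0,"ax":0,"ay":0,"az":0},{"tx":0,"ty":0,"tz":0,"ax":0,"ay":0,"az":0},{"tx":0,"ty":0,"tz":0,"ax":0,"ay":0,"az":0},{"tx":0,"ty":0,"tz":0,"ax":0,"ay":0,"az":0}]}}

```text
t: 8.3
tcp_pos: [0.594, -0.3175, 0.2495]
orientation: [[0.249, 0.969, 0.0], [0.969, -0.249, 0.001], [0.001, -0.0, -1.0]]
force: [0.4, -0.7, -2.6]
grip_width: 0.0652
```

```bash
python3 go.py .5935 -.319 .1;python3 wr.py pics/w3.png .5935 -.319 .062 .0375
```

```text
t 8.3 p [ 0.594  -0.3175  0.2495] xaxis [0.249 0.969 0.001] z [ 0.     0.001 -1.   ] F [ 0.4 -0.7 -2.6] w 0.0652 q7 [ -1.  24.  37.  80. -14.  81. 111.]
tool delta [-1.800e-03 -1.000e-04  1.495e-01]
```

View pics/w3.png

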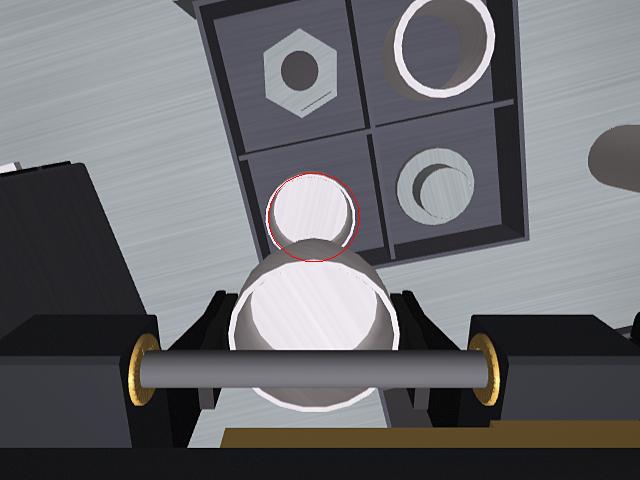

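View 5: the large cup is held level and centred. The base cup lies about 2 mm to the left (tool −x) of the predicted ring, so I correct by that and go down.

Call:
{"fn": "carry_out", "kwargs": {"increments": [{"tx":-0.003,"ty":0,"tz":0.015,"ax":0,"ay":0,"az":0},{"tx":0,"ty":0,"tz":0.03,"ax":0,"ay":0,"az":0},{"tx":0,"ty":0,"tz":0.03,"ax":0,"ay":0,"az":0},{"tx":0,"ty":0,"tz":0.03,"ax":0,"ay":0,"az":0},{"tx":0,"ty":0,"tz":0.025,"ax":0,"ay":0,"az":0},{"tx":0,"ty":0,"tz":0.015,"ax":0,"ay":0,"az":0},{"tx":0,"ty":0,"tz":0.01,"ax":0,"ay":0,"az":0},{"tx":0,"ty":0,"tz":0,"ax":0,"ay":0,"az":0},{"tx":0,"ty":0,"tz":0,"ax":0,"ay":0,"az":0}]}}

```text
t: 9.48
tcp_pos: [0.5932, -0.3227, 0.0956]
orientation: [[0.251, 0.968, 0.002], [0.968, -0.251, -0.001], [-0.0, 0.002, -1.0]]
force: [0.9, -0.2, -3.7]
grip_width: 0.0651
```

Call:
{"fn": "carry_out", "kwargs": {"increments": [{"tx":0,"ty":0,"tz":0.004,"ax":0,"ay":0,"az":0},{"tx":0,"ty":0,"tz":0.002,"ax":0,"ay":0,"az":0},{"tx":0,"ty":0,"tz":0.002,"ax":0,"ay":0,"az":0},{"tx":0,"ty":0,"tz":0,"ax":0,"ay":0,"az":0},{"tx":0,"ty":0,"tz":0,"ax":0,"ay":0,"az":0}]}}

```text
t: 10.1
tcp_pos: [0.5926, -0.3223, 0.0866]
orientation: [[0.251, 0.968, 0.0], [0.968, -0.251, 0.0], [0.0, 0.0, -1.0]]
force: [-0.2, -0.5, -3.4]
grip_width: 0.0649
```

Call:
{"fn": "carry_out", "kwargs": {"increments": [{"tx":0,"ty":0,"tz":0.0015,"ax":0,"ay":0,"az":0},{"tx":0,"ty":0,"tz":0.001,"ax":0,"ay":0,"az":0},{"tx":0,"ty":0,"tz":0,"ax":0,"ay":0,"az":0},{"tx":0,"ty":0,"tz":0,"ax":0,"ay":0,"az":0}]}}

```text
t: 10.6
tcp_pos: [0.5926, -0.3223, 0.0843]
orientation: [[0.251, 0.968, 0.0], [0.968, -0.251, 0.0], [0.0, 0.0, -1.0]]
force: [-0.7, 1.2, -0.9]
grip_width: 0.0648
```

Contact: the held weight has come off and z is 0.0843, against 0.0842 expected. I release, rise and look.

Call:
{"fn": "carry_out", "kwargs": {"increments": [{"tx":0,"ty":0,"tz":0,"ax":0,"ay":0,"az":0},{"tx":0,"ty":0,"tz":0,"ax":0,"ay":0,"az":0},{"tx":0,"ty":0,"tz":0,"ax":0,"ay":0,"az":0},{"tx":0,"ty":0,"tz":0,"ax":0,"ay":0,"az":0},{"tx":0,"ty":0,"tz":-0.015,"ax":0,"ay":0,"az":0},{"tx":0,"ty":0,"tz":-0.03,"ax":0,"ay":0,"az":0},{"tx":0,"ty":0,"tz":-0.04,"ax":0,"ay":0,"az":0},{"tx":0,"ty":0,"tz":-0.04,"ax":0,"ay":0,"az":0},{"tx":0,"ty":0,"tz":-0.04,"ax":0,"ay":0,"az":0},{"tx":0,"ty":0,"tz":0,"ax":0,"ay":0,"az":0},{"tx":0,"ty":0,"tz":0,"ax":0,"ay":0,"az":0}], "jaw": 1}}

```text
t: 11.98
tcp_pos: [0.5925, -0.3222, 0.2493]
orientation: [[0.251, 0.968, 0.0], [0.968, -0.251, 0.0], [0.0, 0.0, -1.0]]
force: [-0.7, 0.5, 0.1]
grip_width: 0.087
```

```bash
python3 go.py .4142 .2515 .25;python3 wr.py pics/w4.png .5926 -.3223 .09 .033
```

```text
t 11.97 p [ 0.5925 -0.3222  0.2493] xaxis [0.251 0.968 0.   ] z [ 0.  0. -1.] F [-0.7  0.5  0.1] w 0.087 q7 [ -0.  24.  37.  80. -14.  81. 112.]
tool delta [ 0.5106 -0.3166 -0.0006]
```

View pics/w4.png

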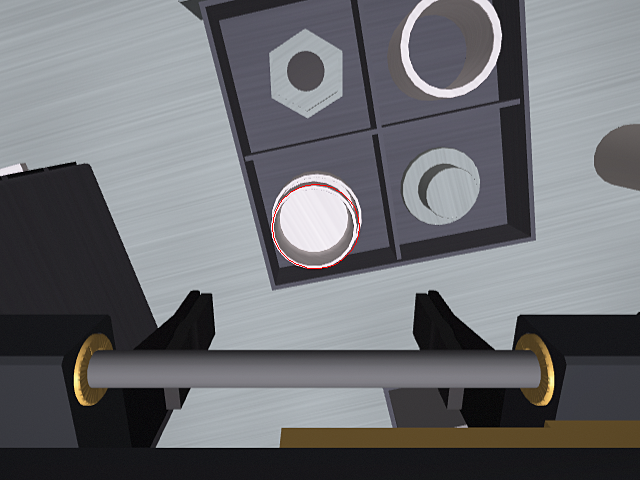

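View 6: the large cup is nested in the base, its rim within a pixel of the predicted ring around (316,225). Next is the medium cup.

Call:
{"fn": "carry_out", "kwargs": {"increments": [{"tx":0.015,"ty":-0.0096,"tz":0,"ax":0,"ay":0,"az":0},{"tx":0.03,"ty":-0.0186,"tz":0,"ax":0,"ay":0,"az":0},{"tx":0.03,"ty":-0.0186,"tz":0,"ax":0,"ay":0,"az":0},{"tx":0.03,"ty":-0.0186,"tz":0,"ax":0,"ay":0,"az":0},{"tx":0.03,"ty":-0.0186,"tz":0,"ax":0,"ay":0,"az":0},{"tx":0.03,"ty":-0.0186,"tz":0,"ax":0,"ay":0,"az":0},{"tx":0.03,"ty":-0.0186,"tz":0,"ax":0,"ay":0,"az":0},{"tx":0.03,"ty":-0.0186,"tz":0,"ax":0,"ay":0,"az":0},{"tx":0.03,"ty":-0.0186,"tz":0,"ax":0,"ay":0,"az":0},{"tx":0.03,"ty":-0.0186,"tz":0,"ax":0,"ay":0,"az":0},{"tx":0.03,"ty":-0.0186,"tz":0,"ax":0,"ay":0,"az":0},{"tx":0.03,"ty":-0.0186,"tz":0,"ax":0,"ay":0,"az":0},{"tx":0.03,"ty":-0.0186,"tz":0,"ax":0,"ay":0,"az":0},{"tx":0.03,"ty":-0.0186,"tz":0,"ax":0,"ay":0,"az":0},{"tx":0.03,"ty":-0.0186,"tz":0,"ax":0,"ay":0,"az":0},{"tx":0.03,"ty":-0.0186,"tz":0,"ax":0,"ay":0,"az":0},{"tx":0.03,"ty":-0.0186,"tz":0,"ax":0,"ay":0,"az":0},{"tx":0.0156,"ty":-0.0094,"tz":0,"ax":0,"ay":0,"az":0},{"tx":0,"ty":0,"tz":0,"ax":0,"ay":0,"az":0},{"tx":0,"ty":0,"tz":0,"ax":0,"ay":0,"az":0}]}}

```text
t: 14.52
tcp_pos: [0.4148, 0.2499, 0.2489]
orientation: [[0.253, 0.968, 0.0], [0.968, -0.253, -0.001], [-0.001, 0.0, -1.0]]
force: [-0.7, -0.6, -0.7]
grip_width: 0.0869
```

Call:
{"fn": "carry_out", "kwargs": {"increments": [{"tx":0,"ty":0,"tz":0.02,"ax":0,"ay":0,"az":0},{"tx":0,"ty":0,"tz":0.035,"ax":0,"ay":0,"az":0},{"tx":0,"ty":0,"tz":0.035,"ax":0,"ay":0,"az":0},{"tx":0,"ty":0,"tz":0,"ax":0,"ay":0,"az":0},{"tx":0,"ty":0,"tz":0,"ax":0,"ay":0,"az":0}]}}

```text
t: 15.15
tcp_pos: [0.4154, 0.2511, 0.1604]
orientation: [[0.253, 0.968, 0.002], [0.968, -0.253, 0.001], [0.001, 0.001, -1.0]]
force: [0.4, -0.4, -0.2]
grip_width: 0.0871
```

```bash
python3 go.py .4142 .2515 .057;python3 wr.py pics/w5.png .4142 .2515 .062 .0285
```

```text
t 15.15 p [0.4154 0.2511 0.1604] xaxis [0.253 0.968 0.001] z [ 0.002  0.001 -1.   ] F [ 0.4 -0.4 -0.2] w 0.0871 q7 [-42.   1.   8. 112.  -0.  66.  41.]
tool delta [-1.000e-04 -1.400e-03  1.034e-01]
```

View pics/w5.png

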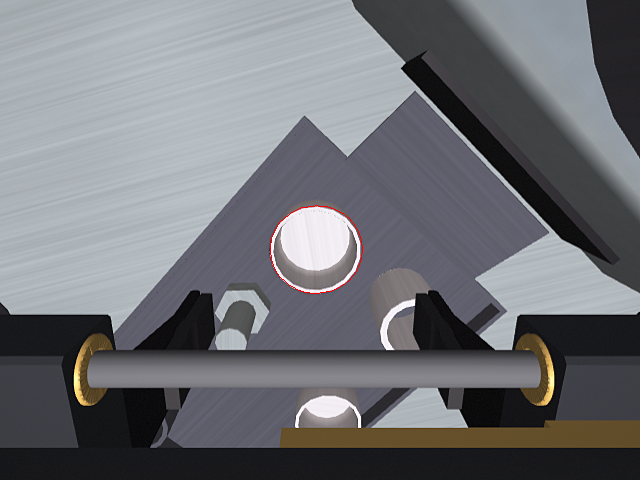

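View 7: the ring lies on the medium cup at (316,250), and the fingers clear the bolt and sleeve. I go down and grip.

Call:
{"fn": "carry_out", "kwargs": {"increments": [{"tx":0,"ty":-0.0015,"tz":0.02,"ax":0,"ay":0,"az":0},{"tx":0,"ty":0,"tz":0.03,"ax":0,"ay":0,"az":0},{"tx":0,"ty":0,"tz":0.03,"ax":0,"ay":0,"az":0},{"tx":0,"ty":0,"tz":0.0235,"ax":0,"ay":0,"az":0},{"tx":0,"ty":0,"tz":0,"ax":0,"ay":0,"az":0},{"tx":0,"ty":0,"tz":0,"ax":0,"ay":0,"az":0}]}}

```text
t: 15.95
tcp_pos: [0.4142, 0.2526, 0.0573]
orientation: [[0.251, 0.968, 0.002], [0.968, -0.251, 0.002], [0.002, 0.002, -1.0]]
force: [-0.1, -0.5, -0.8]
grip_width: 0.0866
```

Call:
{"fn": "carry_out", "kwargs": {"increments": [{"tx":0,"ty":0,"tz":0,"ax":0,"ay":0,"az":0},{"tx":0,"ty":0,"tz":0,"ax":0,"ay":0,"az":0},{"tx":0,"ty":0,"tz":0,"ax":0,"ay":0,"az":0},{"tx":0,"ty":0,"tz":0,"ax":0,"ay":0,"az":0},{"tx":0,"ty":0,"tz":0,"ax":0,"ay":0,"az":0},{"tx":0,"ty":0,"tz":0,"ax":0,"ay":0,"az":0},{"tx":0,"ty":0,"tz":0,"ax":0,"ay":0,"az":0}], "jaw": -1, "force": 30}}

```text
t: 16.82
tcp_pos: [0.413, 0.252, 0.0558]
orientation: [[0.251, 0.968, 0.0], [0.968, -0.251, 0.0], [0.0, 0.0, -1.0]]
force: [-0.5, 0.3, 2.6]
grip_width: 0.0568
```

Call:
{"fn": "carry_out", "kwargs": {"increments": [{"tx":0,"ty":0,"tz":-0.015,"ax":0,"ay":0,"az":0},{"tx":0,"ty":0,"tz":-0.035,"ax":0,"ay":0,"az":0},{"tx":0,"ty":0,"tz":-0.036,"ax":0,"ay":0,"az":0},{"tx":0,"ty":0,"tz":-0.036,"ax":0,"ay":0,"az":0},{"tx":0,"ty":0,"tz":-0.036,"ax":0,"ay":0,"az":0},{"tx":0,"ty":0,"tz":-0.036,"ax":0,"ay":0,"az":0},{"tx":0,"ty":0,"tz":0,"ax":0,"ay":0,"az":0},{"tx":0,"ty":0,"tz":0,"ax":0,"ay":0,"az":0}]}}

```text
t: 17.82
tcp_pos: [0.4122, 0.2513, 0.2486]
orientation: [[0.251, 0.968, -0.001], [0.968, -0.251, -0.001], [-0.001, -0.001, -1.0]]
force: [-0.1, -0.1, -3.2]
grip_width: 0.0561
```

```bash
python3 go.py .5926 -.3223 .25
```

```text
t 17.82 p [0.4122 0.2513 0.2486] xaxis [ 0.251  0.968 -0.001] z [-0.001 -0.001 -1.   ] F [-0.1 -0.1 -3.2] w 0.0561 q7 [-43.  -2.   8. 106.   0.  77.  41.]
tool delta [-0.5099  0.3187 -0.0011]
```

Call:
{"fn": "carry_out", "kwargs": {"increments": [{"tx":-0.015,"ty":0.0094,"tz":0,"ax":0,"ay":0,"az":0},{"tx":-0.03,"ty":0.0187,"tz":0,"ax":0,"ay":0,"az":0},{"tx":-0.03,"ty":0.0187,"tz":0,"ax":0,"ay":0,"az":0},{"tx":-0.03,"ty":0.0187,"tz":0,"ax":0,"ay":0,"az":0},{"tx":-0.03,"ty":0.0187,"tz":0,"ax":0,"ay":0,"az":0},{"tx":-0.03,"ty":0.0187,"tz":0,"ax":0,"ay":0,"az":0},{"tx":-0.03,"ty":0.0187,"tz":0,"ax":0,"ay":0,"az":0},{"tx":-0.03,"ty":0.0187,"tz":0,"ax":0,"ay":0,"az":0},{"tx":-0.03,"ty":0.0187,"tz":0,"ax":0,"ay":0,"az":0},{"tx":-0.03,"ty":0.0187,"tz":0,"ax":0,"ay":0,"az":0},{"tx":-0.03,"ty":0.0187,"tz":0,"ax":0,"ay":0,"az":0},{"tx":-0.03,"ty":0.0187,"tz":0,"ax":0,"ay":0,"az":0},{"tx":-0.03,"ty":0.0187,"tz":0,"ax":0,"ay":0,"az":0},{"tx":-0.03,"ty":0.0187,"tz":0,"ax":0,"ay":0,"az":0},{"tx":-0.03,"ty":0.0187,"tz":0,"ax":0,"ay":0,"az":0},{"tx":-0.03,"ty":0.0187,"tz":0,"ax":0,"ay":0,"az":0},{"tx":-0.03,"ty":0.0187,"tz":0,"ax":0,"ay":0,"az":0},{"tx":-0.015,"ty":0.0089,"tz":0,"ax":0,"ay":0,"az":0},{"tx":0,"ty":0,"tz":0,"ax":0,"ay":0,"az":0},{"tx":0,"ty":0,"tz":0,"ax":0,"ay":0,"az":0}]}}

```text
t: 20.32
tcp_pos: [0.592, -0.3202, 0.2491]
orientation: [[0.25, 0.968, -0.001], [0.968, -0.25, 0.002], [0.001, -0.001, -1.0]]
force: [-0.5, 0.6, -2.8]
grip_width: 0.0566
```

Call:
{"fn": "carry_out", "kwargs": {"increments": [{"tx":0,"ty":0,"tz":0.015,"ax":0,"ay":0,"az":0},{"tx":0,"ty":0,"tz":0.03,"ax":0,"ay":0,"az":0},{"tx":0,"ty":0,"tz":0.02,"ax":0,"ay":0,"az":0},{"tx":0,"ty":0,"tz":0,"ax":0,"ay":0,"az":0},{"tx":0,"ty":0,"tz":0,"ax":0,"ay":0,"az":0},{"tx":0,"ty":0,"tz":0,"ax":0,"ay":0,"az":0}]}}

```text
t: 21.08
tcp_pos: [0.5928, -0.322, 0.1859]
orientation: [[0.251, 0.968, 0.002], [0.968, -0.251, -0.001], [-0.0, 0.002, -1.0]]
force: [0.8, -0.4, -2.8]
grip_width: 0.057
```

```bash
python3 go.py .5917 -.3223 .112
```

```text
t 21.07 p [ 0.5928 -0.322   0.1859] xaxis [ 0.251  0.968 -0.   ] z [ 0.002 -0.001 -1.   ] F [ 0.8 -0.4 -2.8] w 0.057 q7 [ -2.  26.  38.  85. -16.  75. 113.]
tool delta [-0.0005 -0.0011  0.0739]
```

Call:
{"fn": "carry_out", "kwargs": {"increments": [{"tx":-0.0005,"ty":-0.001,"tz":0.02,"ax":0,"ay":0,"az":0},{"tx":0,"ty":0,"tz":0.02,"ax":0,"ay":0,"az":0},{"tx":0,"ty":0,"tz":0.015,"ax":0,"ay":0,"az":0},{"tx":0,"ty":0,"tz":0.01,"ax":0,"ay":0,"az":0},{"tx":0,"ty":0,"tz":0.005,"ax":0,"ay":0,"az":0},{"tx":0,"ty":0,"tz":0.002,"ax":0,"ay":0,"az":0},{"tx":0,"ty":0,"tz":0,"ax":0,"ay":0,"az":0},{"tx":0,"ty":0,"tz":0,"ax":0,"ay":0,"az":0},{"tx":0,"ty":0,"tz":0,"ax":0,"ay":0,"az":0}]}}

```text
t: 22.2
tcp_pos: [0.5913, -0.3219, 0.113]
orientation: [[0.251, 0.968, 0.001], [0.968, -0.251, -0.0], [0.0, 0.001, -1.0]]
force: [0.0, -0.0, -2.4]
grip_width: 0.0565
```

Call:
{"fn": "carry_out", "kwargs": {"increments": [{"tx":0,"ty":0,"tz":0.001,"ax":0,"ay":0,"az":0},{"tx":0,"ty":0,"tz":0.0005,"ax":0,"ay":0,"az":0},{"tx":0,"ty":0,"tz":0,"ax":0,"ay":0,"az":0},{"tx":0,"ty":0,"tz":0,"ax":0,"ay":0,"az":0}]}}

```text
t: 22.7
tcp_pos: [0.5914, -0.3219, 0.1119]
orientation: [[0.251, 0.968, 0.001], [0.968, -0.251, -0.0], [0.0, 0.001, -1.0]]
force: [-1.6, 1.4, 5.1]
grip_width: 0.0568
```

Seated: +5 N at z=0.1119, against 0.1118 expected. I release, rise, and measure the next target.

Call:
{"fn": "carry_out", "kwargs": {"increments": [{"tx":0,"ty":0,"tz":0,"ax":0,"ay":0,"az":0},{"tx":0,"ty":0,"tz":0,"ax":0,"ay":0,"az":0},{"tx":0,"ty":0,"tz":0,"ax":0,"ay":0,"az":0},{"tx":0,"ty":0,"tz":0,"ax":0,"ay":0,"az":0},{"tx":0,"ty":0,"tz":-0.015,"ax":0,"ay":0,"az":0},{"tx":0,"ty":0,"tz":-0.03,"ax":0,"ay":0,"az":0},{"tx":0,"ty":0,"tz":-0.03,"ax":0,"ay":0,"az":0},{"tx":0,"ty":0,"tz":-0.03,"ax":0,"ay":0,"az":0},{"tx":0,"ty":0,"tz":-0.033,"ax":0,"ay":0,"az":0},{"tx":0,"ty":0,"tz":0,"ax":0,"ay":0,"az":0},{"tx":0,"ty":0,"tz":0,"ax":0,"ay":0,"az":0}], "jaw": 1}}

```text
t: 24.08
tcp_pos: [0.591, -0.3217, 0.2491]
orientation: [[0.251, 0.968, 0.0], [0.968, -0.251, 0.0], [0.0, 0.0, -1.0]]
force: [-0.8, -0.7, -0.5]
grip_width: 0.0865
```

```bash
python3 go.py .542 .2283 .25;python3 wr.py pics/w6.png .5926 -.3219 .118 .0285
```

```text
t 24.07 p [ 0.591  -0.3217  0.2491] xaxis [0.251 0.968 0.   ] z [ 0.  0. -1.] F [-0.8 -0.7 -0.5] w 0.0865 q7 [ -2.  24.  39.  80. -15.  81. 112.]
tool delta [ 0.5201 -0.1855 -0.0008]
```

View pics/w6.png

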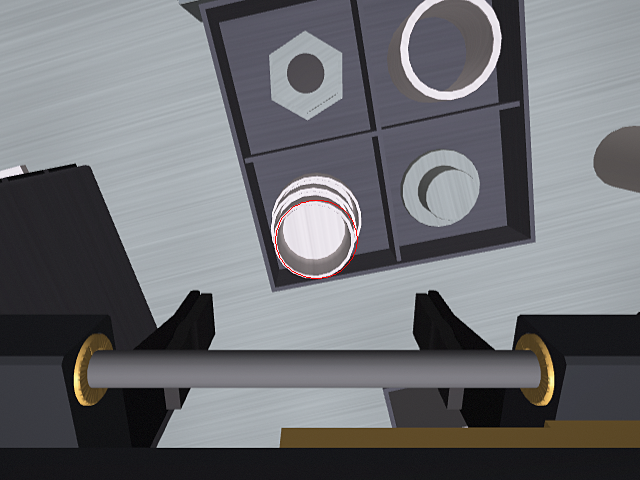

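View 8: three cups nested concentrically, with the medium's rim at the predicted ring around (316,240). Now the small cup.

Call:
{"fn": "carry_out", "kwargs": {"increments": [{"tx":0.0163,"ty":-0.0058,"tz":0,"ax":0,"ay":0,"az":0},{"tx":0.0325,"ty":-0.0116,"tz":0,"ax":0,"ay":0,"az":0},{"tx":0.0325,"ty":-0.0116,"tz":0,"ax":0,"ay":0,"az":0},{"tx":0.0325,"ty":-0.0116,"tz":0,"ax":0,"ay":0,"az":0},{"tx":0.0325,"ty":-0.0116,"tz":0,"ax":0,"ay":0,"az":0},{"tx":0.0325,"ty":-0.0116,"tz":0,"ax":0,"ay":0,"az":0},{"tx":0.0325,"ty":-0.0116,"tz":0,"ax":0,"ay":0,"az":0},{"tx":0.0325,"ty":-0.0116,"tz":0,"ax":0,"ay":0,"az":0},{"tx":0.0325,"ty":-0.0116,"tz":0,"ax":0,"ay":0,"az":0},{"tx":0.0325,"ty":-0.0116,"tz":0,"ax":0,"ay":0,"az":0},{"tx":0.0325,"ty":-0.0116,"tz":0,"ax":0,"ay":0,"az":0},{"tx":0.0325,"ty":-0.0116,"tz":0,"ax":0,"ay":0,"az":0},{"tx":0.0325,"ty":-0.0116,"tz":0,"ax":0,"ay":0,"az":0},{"tx":0.0325,"ty":-0.0116,"tz":0,"ax":0,"ay":0,"az":0},{"tx":0.0325,"ty":-0.0116,"tz":0,"ax":0,"ay":0,"az":0},{"tx":0.0325,"ty":-0.0116,"tz":0,"ax":0,"ay":0,"az":0},{"tx":0.0163,"ty":-0.0058,"tz":0,"ax":0,"ay":0,"az":0},{"tx":0,"ty":0,"tz":0,"ax":0,"ay":0,"az":0},{"tx":0,"ty":0,"tz":0,"ax":0,"ay":0,"az":0}]}}

```text
t: 26.5
tcp_pos: [0.5423, 0.2264, 0.249]
orientation: [[0.253, 0.967, -0.0], [0.967, -0.253, -0.001], [-0.001, 0.0, -1.0]]
force: [0.2, 0.1, 0.6]
grip_width: 0.0872
```

Call:
{"fn": "carry_out", "kwargs": {"increments": [{"tx":0,"ty":0,"tz":0.02,"ax":0,"ay":0,"az":0},{"tx":0,"ty":0,"tz":0.035,"ax":0,"ay":0,"az":0},{"tx":0,"ty":0,"tz":0.035,"ax":0,"ay":0,"az":0},{"tx":0,"ty":0,"tz":0,"ax":0,"ay":0,"az":0},{"tx":0,"ty":0,"tz":0,"ax":0,"ay":0,"az":0}]}}

```text
t: 27.12
tcp_pos: [0.5431, 0.2275, 0.1606]
orientation: [[0.253, 0.968, 0.002], [0.968, -0.253, 0.001], [0.001, 0.002, -1.0]]
force: [0.4, -0.4, -0.3]
grip_width: 0.0873
```

```bash
python3 go.py .542 .2283 .057;python3 wr.py pics/w7.png .542 .2283 .062 .024
```

```text
t 27.12 p [0.5431 0.2275 0.1606] xaxis [0.253 0.968 0.001] z [ 0.002  0.001 -1.   ] F [ 0.4 -0.4 -0.3] w 0.0873 q7 [-44.  14.  21.  99.  -5.  68.  54.]
tool delta [ 0.0004 -0.0014  0.1036]
```

View pics/w7.png

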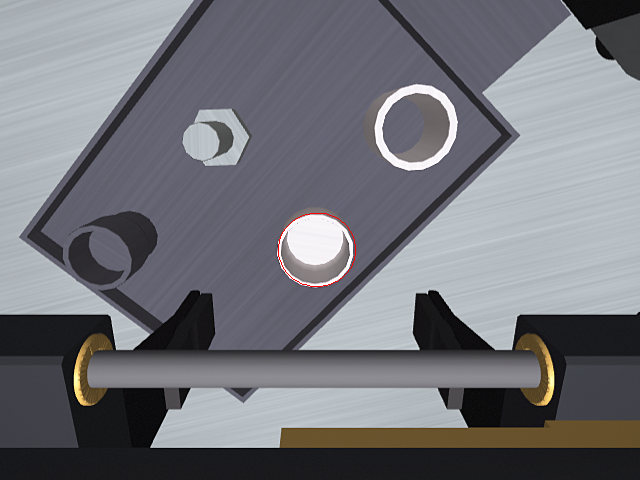

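View 9: the ring lies on the small cup at (316,250), with clear space for the fingers. Gripping.

Call:
{"fn": "carry_out", "kwargs": {"increments": [{"tx":0,"ty":-0.0005,"tz":0.02,"ax":0,"ay":0,"az":0},{"tx":0,"ty":0,"tz":0.03,"ax":0,"ay":0,"az":0},{"tx":0,"ty":0,"tz":0.03,"ax":0,"ay":0,"az":0},{"tx":0,"ty":0,"tz":0.0235,"ax":0,"ay":0,"az":0},{"tx":0,"ty":0,"tz":0,"ax":0,"ay":0,"az":0},{"tx":0,"ty":0,"tz":0,"ax":0,"ay":0,"az":0}]}}

```text
t: 27.92
tcp_pos: [0.5429, 0.2289, 0.0576]
orientation: [[0.251, 0.968, 0.003], [0.968, -0.251, 0.001], [0.002, 0.002, -1.0]]
force: [0.2, -0.0, -0.2]
grip_width: 0.087
```

Call:
{"fn": "carry_out", "kwargs": {"increments": [{"tx":0,"ty":0,"tz":0,"ax":0,"ay":0,"az":0},{"tx":0,"ty":0,"tz":0,"ax":0,"ay":0,"az":0},{"tx":0,"ty":0,"tz":0,"ax":0,"ay":0,"az":0},{"tx":0,"ty":0,"tz":0,"ax":0,"ay":0,"az":0},{"tx":0,"ty":0,"tz":0,"ax":0,"ay":0,"az":0},{"tx":0,"ty":0,"tz":0,"ax":0,"ay":0,"az":0},{"tx":0,"ty":0,"tz":0,"ax":0,"ay":0,"az":0},{"tx":0,"ty":0,"tz":0,"ax":0,"ay":0,"az":0}], "jaw": -1, "force": 30}}

```text
t: 28.92
tcp_pos: [0.5415, 0.2285, 0.0556]
orientation: [[0.251, 0.968, 0.0], [0.968, -0.251, 0.0], [0.0, 0.0, -1.0]]
force: [-0.6, 0.5, -0.2]
grip_width: 0.0473
```

Call:
{"fn": "carry_out", "kwargs": {"increments": [{"tx":0,"ty":0,"tz":-0.015,"ax":0,"ay":0,"az":0},{"tx":0,"ty":0,"tz":-0.035,"ax":0,"ay":0,"az":0},{"tx":0,"ty":0,"tz":-0.036,"ax":0,"ay":0,"az":0},{"tx":0,"ty":0,"tz":-0.036,"ax":0,"ay":0,"az":0},{"tx":0,"ty":0,"tz":-0.036,"ax":0,"ay":0,"az":0},{"tx":0,"ty":0,"tz":-0.036,"ax":0,"ay":0,"az":0},{"tx":0,"ty":0,"tz":0,"ax":0,"ay":0,"az":0},{"tx":0,"ty":0,"tz":0,"ax":0,"ay":0,"az":0}]}}

```text
t: 29.92
tcp_pos: [0.5409, 0.228, 0.2487]
orientation: [[0.251, 0.968, -0.001], [0.968, -0.251, -0.001], [-0.001, -0.001, -1.0]]
force: [-0.1, -0.6, -2.4]
grip_width: 0.0477
```

```bash
python3 go.py .592 -.3221 .25
```

```text
t 29.93 p [0.5409 0.228  0.2487] xaxis [ 0.251  0.968 -0.001] z [-0.001 -0.001 -1.   ] F [-0.1 -0.6 -2.4] w 0.0477 q7 [-44.  11.  22.  92.  -4.  78.  53.]
tool delta [-0.5196  0.1877 -0.001 ]
```

Call:
{"fn": "carry_out", "kwargs": {"increments": [{"tx":-0.0163,"ty":0.0058,"tz":0,"ax":0,"ay":0,"az":0},{"tx":-0.0325,"ty":0.0117,"tz":0,"ax":0,"ay":0,"az":0},{"tx":-0.0325,"ty":0.0117,"tz":0,"ax":0,"ay":0,"az":0},{"tx":-0.0325,"ty":0.0117,"tz":0,"ax":0,"ay":0,"az":0},{"tx":-0.0325,"ty":0.0117,"tz":0,"ax":0,"ay":0,"az":0},{"tx":-0.0325,"ty":0.0117,"tz":0,"ax":0,"ay":0,"az":0},{"tx":-0.0325,"ty":0.0117,"tz":0,"ax":0,"ay":0,"az":0},{"tx":-0.0325,"ty":0.0117,"tz":0,"ax":0,"ay":0,"az":0},{"tx":-0.0325,"ty":0.0117,"tz":0,"ax":0,"ay":0,"az":0},{"tx":-0.0325,"ty":0.0117,"tz":0,"ax":0,"ay":0,"az":0},{"tx":-0.0325,"ty":0.0117,"tz":0,"ax":0,"ay":0,"az":0},{"tx":-0.0325,"ty":0.0117,"tz":0,"ax":0,"ay":0,"az":0},{"tx":-0.0325,"ty":0.0117,"tz":0,"ax":0,"ay":0,"az":0},{"tx":-0.0325,"ty":0.0117,"tz":0,"ax":0,"ay":0,"az":0},{"tx":-0.0325,"ty":0.0117,"tz":0,"ax":0,"ay":0,"az":0},{"tx":-0.0325,"ty":0.0117,"tz":0,"ax":0,"ay":0,"az":0},{"tx":-0.016,"ty":0.0059,"tz":0,"ax":0,"ay":0,"az":0},{"tx":0,"ty":0,"tz":0,"ax":0,"ay":0,"az":0},{"tx":0,"ty":0,"tz":0,"ax":0,"ay":0,"az":0},{"tx":0,"ty":0,"tz":0,"ax":0,"ay":0,"az":0}]}}

```text
t: 32.42
tcp_pos: [0.5928, -0.3199, 0.2496]
orientation: [[0.249, 0.969, 0.0], [0.969, -0.249, 0.001], [0.001, 0.0, -1.0]]
force: [-0.1, -0.1, -1.9]
grip_width: 0.0472
```

Call:
{"fn": "carry_out", "kwargs": {"increments": [{"tx":0,"ty":0,"tz":0.015,"ax":0,"ay":0,"az":0},{"tx":0,"ty":0,"tz":0.02,"ax":0,"ay":0,"az":0},{"tx":0,"ty":0,"tz":0.015,"ax":0,"ay":0,"az":0},{"tx":0,"ty":0,"tz":0,"ax":0,"ay":0,"az":0},{"tx":0,"ty":0,"tz":0,"ax":0,"ay":0,"az":0},{"tx":0,"ty":0,"tz":0,"ax":0,"ay":0,"az":0},{"tx":0,"ty":0,"tz":0,"ax":0,"ay":0,"az":0},{"tx":0,"ty":0,"tz":0,"ax":0,"ay":0,"az":0}]}}

```text
t: 33.42
tcp_pos: [0.5923, -0.3219, 0.1999]
orientation: [[0.251, 0.968, 0.001], [0.968, -0.251, -0.0], [0.0, 0.001, -1.0]]
force: [0.4, 0.1, -2.2]
grip_width: 0.0474
```

```bash
python3 go.py .592 -.3221 .1396
```

```text
t 33.42 p [ 0.5923 -0.3219  0.1999] xaxis [0.251 0.968 0.   ] z [ 0.001 -0.    -1.   ] F [ 0.4  0.1 -2.2] w 0.0474 q7 [ -3.  26.  39.  84. -17.  76. 113.]
tool delta [-0.0003 -0.0003  0.0603]
```

Call:
{"fn": "carry_out", "kwargs": {"increments": [{"tx":0,"ty":0,"tz":0.02,"ax":0,"ay":0,"az":0},{"tx":0,"ty":0,"tz":0.02,"ax":0,"ay":0,"az":0},{"tx":0,"ty":0,"tz":0.01,"ax":0,"ay":0,"az":0},{"tx":0,"ty":0,"tz":0.006,"ax":0,"ay":0,"az":0},{"tx":0,"ty":0,"tz":0.0025,"ax":0,"ay":0,"az":0},{"tx":0,"ty":0,"tz":0,"ax":0,"ay":0,"az":0},{"tx":0,"ty":0,"tz":0,"ax":0,"ay":0,"az":0},{"tx":0,"ty":0,"tz":0,"ax":0,"ay":0,"az":0}]}}

```text
t: 34.42
tcp_pos: [0.5925, -0.3219, 0.1415]
orientation: [[0.251, 0.968, 0.001], [0.968, -0.251, -0.0], [0.0, 0.001, -1.0]]
force: [0.5, 0.3, -1.3]
grip_width: 0.0477
```

Call:
{"fn": "carry_out", "kwargs": {"increments": [{"tx":0,"ty":0,"tz":0.001,"ax":0,"ay":0,"az":0},{"tx":0,"ty":0,"tz":0,"ax":0,"ay":0,"az":0},{"tx":0,"ty":0,"tz":0,"ax":0,"ay":0,"az":0}]}}

```text
t: 34.8
tcp_pos: [0.5923, -0.3217, 0.1401]
orientation: [[0.251, 0.968, 0.0], [0.968, -0.251, 0.0], [0.0, 0.0, -1.0]]
force: [-0.1, -0.4, -3.6]
grip_width: 0.0471
```

Call:
{"fn": "carry_out", "kwargs": {"increments": [{"tx":0,"ty":0,"tz":0.0008,"ax":0,"ay":0,"az":0},{"tx":0,"ty":0,"tz":0,"ax":0,"ay":0,"az":0},{"tx":0,"ty":0,"tz":0,"ax":0,"ay":0,"az":0}]}}

```text
t: 35.17
tcp_pos: [0.5924, -0.3218, 0.1396]
orientation: [[0.251, 0.968, 0.001], [0.968, -0.251, -0.0], [0.0, 0.001, -1.0]]
force: [-0.7, -0.3, 0.8]
grip_width: 0.0477
```

Contact at 0.1396, exactly as expected. I release, rise, and pull back clear of the cameras' view.

Call:
{"fn": "carry_out", "kwargs": {"increments": [{"tx":0,"ty":0,"tz":0,"ax":0,"ay":0,"az":0},{"tx":0,"ty":0,"tz":0,"ax":0,"ay":0,"az":0},{"tx":0,"ty":0,"tz":0,"ax":0,"ay":0,"az":0},{"tx":0,"ty":0,"tz":0,"ax":0,"ay":0,"az":0},{"tx":0,"ty":0,"tz":-0.015,"ax":0,"ay":0,"az":0},{"tx":0,"ty":0,"tz":-0.03,"ax":0,"ay":0,"az":0},{"tx":0,"ty":0,"tz":-0.04,"ax":0,"ay":0,"az":0},{"tx":0,"ty":0,"tz":-0.04,"ax":0,"ay":0,"az":0},{"tx":0,"ty":0,"tz":0,"ax":0,"ay":0,"az":0},{"tx":0,"ty":0,"tz":0,"ax":0,"ay":0,"az":0}], "jaw": 1}}

```text
t: 36.42
tcp_pos: [0.5921, -0.3217, 0.2645]
orientation: [[0.251, 0.968, 0.0], [0.968, -0.251, 0.0], [0.0, 0.0, -1.0]]
force: [-0.2, -0.0, -0.9]
grip_width: 0.0868
```

```bash
python3 go.py;python3 wr.py pics/w8.png .5924 -.3218 .146 .024; python3 - <<'E'
from station import arm
import cv2
s=arm.camera('scene')['pixels'][:,:,::-1]; cv2.imwrite('pics/s8.png',s)
E
```

```text
t 36.42 p [ 0.5921 -0.3217  0.2645] xaxis [0.251 0.968 0.   ] z [ 0.  0. -1.] F [-0.2 -0.  -0.9] w 0.0868 q7 [ -3.  24.  40.  79. -15.  83. 112.]
```

View pics/w8.png

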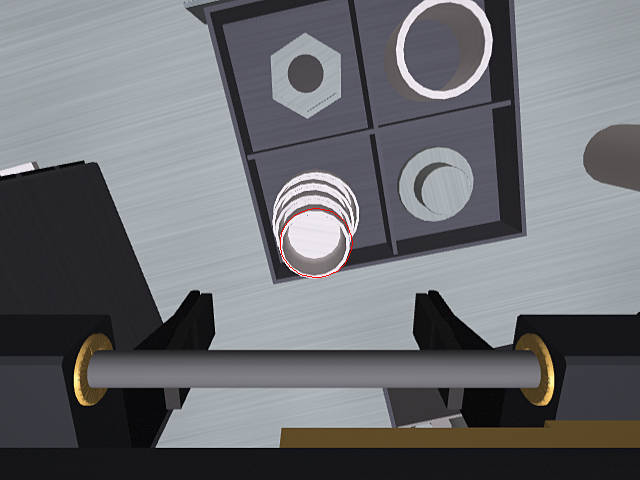

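View pics/s8.png

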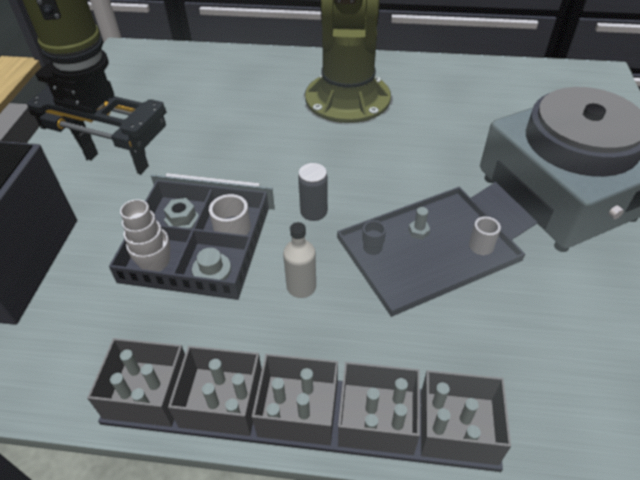

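Views 10 and 11: the four cups stand as one straight stack (scene (145,235)), with even rim steps. The bystanders stand in their original places, and the gripper is well clear above the stack. I hand in.

```bash
python3 -c "
from station import arm
print(arm.hand_in())"
```

```text
the job is handed in; nothing more can be done
None
```

I nested the large, medium and small cups in that order into the base cup in the drawer, and handed the job in at about 36.5 s of the 72 s allowed. No verdict was reported.

- **Seating:** each cup was lowered until the held weight came off. Contact came at tool heights of 84.3, 111.9 and 139.6 mm, against 84.2, 111.8 and 139.6 mm expected for fully home.
- **Last pictures:** the wrist and scene views show four concentric rims in even steps, an upright stack and a clear gripper. By eye, the bystanders stand where they began; I did not re-measure their positions or the base cup's.
- **Disagreements:** the top and scene cameras differed by about 2 to 4 mm in x, so I averaged them. The scene camera's fit of the medium cup failed, so I placed that cup from the top view and confirmed it with the wrist camera. The wrist view put the base cup about 2 mm off the averaged position, and I corrected for that before placing the first cup.
- **Refused move:** the first move call was refused for missing keys and moved nothing.

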